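# Seat the proud sample tube and log the rack

## Robot

A 7-joint arm with a two-finger parallel gripper is mounted at the origin on the work surface. World frame = base frame: x ahead of the robot, y to its left, z up, the work surface at z = 0. Lengths are in m, angles in rad, forces in N, time in s.
With the tool pointing down it reaches from about 0.4 to 0.85 m from the base axis. Payload 10.4 kg.
Tool frame: the origin (TCP) lies between the finger pads; the fingertips stand 17 mm ahead of it and the grasp point (between the pads) lies 2 mm behind it; z points along the fingers, y is the direction in which the jaws open and shut (so a half turn about z gives the same grasp; the last joint's range is limited). The gripper opens to 85 mm and grips with 20 to 120 N. Pads are 22 mm wide; open, the fingers measure 114 mm over their backs; the gripper's body (76 mm by 85 mm) begins 54 mm behind the grasp point. The pads swing forward as they close: fully open they stand 13 mm farther back than shut.
Start: joints at [1.173, 0.332, -0.065, 1.46, 0.022, 1.35, -0.088], TCP at [0.229, -0.582, 0.248] pointing down, gripper open.
Joint ranges: [-2.6, 2.6], [-0.5, 2.12], [-1.47, 1.34], [0.16, 2.42], [-1.27, 4.41], [0.06, 2.06], [-2.6, 2.6]. Speed limits (rad/s): [2.22, 2.22, 2.79, 2.79, 3.14, 3.14, 3.14].

## Interface

Orientations are given as a unit quaternion [x, y, z, w].
In Python, from workcell import manip gives the robot as it stands.
- The arm moves only by the tool jog_arm, never from a script. Its argument "steps" is one flat list of numbers, 5 for each row, row after row: the finger opening in m, from 0 to 0.0854, then the shift along the tool's x, y, z in m, then the turn about the tool's z in rad. In form: [gripper, x, y, z, twist, gripper, x, y, z, twist, ...]. A call has exactly 10 rows; each row is the pose to reach, as a shift and turn from the pose commanded when the call began, along the tool's axes at that moment; what a row does not reach only later rows make up. A row lasts 1/10 s, in which the tool goes at most 50 mm and 8.59 degrees, less where a joint would pass 70% of its speed; a pose out of reach is approached as far as the arm can. A call with a gripper value outside its range is refused whole. The fingers move at their own pace and stop on an object; "grip_force" is the grip in N (left out, the last holds). Time passes only in rows, so rows that repeat a pose let the fingers close, or fill a call up. It gives the time, the measured TCP pose, the force and the opening at its end, in the units of the state.
- manip.get_obs(): the state, without advancing time (a new reading comes with each control period).
- manip.camera(name): name is "scene" or "top" or "wrist"; returns (picture, depth): 400x640x3 uint8, red, green, blue; 400x640 float32, m along the optical axis (not along the pixel's ray), 0 where there is no reading.
- manip.calibration(name): a dict with "mtx" (3x3 intrinsics, pixels), "world_to_cam" (4x4, takes a point from world to camera coordinates). Camera axes: x right, y down, z forward; pixel columns grow to the right and rows downward; lengths in m; the calibration is good to about 2 mm. A picture is of the moment at which its call begins: read the wrist's pose just before it. calibration takes no time and is no camera call; for the wrist camera it gives the pose at the moment of the call.
- manip.hand_in(): hands the job in, once; it reports no verdict.
The state is a dict: "clock": time; "joint_pos": joint angles; "joint_velocities": joint speeds; "tau": joint torques, N m; "position": TCP position; "ee_rot": TCP orientation; "ft_force": force on the tool from outside, world axes, zero at the start; "torque": the same for the moment, N m; "grip_width": opening from 0.0 (shut) to 1.0 (fully open).
Only numpy, scipy, OpenCV 4.12 (cv2) and the standard library are available. Lean on these libraries where they do the work, as an engineer would, in place of code of your own. Each camera call takes 0.05 s, during which the arm holds its last target.

## Task

One of the six green-capped tubes in the white rack stands proud of the others: with the fingertips, push its cap gently straight down until the tube is fully home. Then press the long bar-shaped key on the grey reader console right down to log the rack, let it come up again and withdraw. Leave the other five tubes, the two round keys and the things standing around alone, and do not pull any tube up.

Things in the scene. Friction and masses are not known exactly. Their poses are not given: they have to be found in the camera images.
- tube (a joint): the proud tube's travel in its sleeve, m: grows as the tube is pushed down; 0.026 = fully home (hard stop, cap resting on the sleeve's rim, its top then level with the other caps); starts between 0 and 0.008, that is 18 to 26 mm proud. It slides straight down along the rack's upright axis against steady friction of about 4 N and stays where it is left
- tube_top (a point): centre of the top face of the proud tube's cap; z up, x and y along the rack's. The cap is green, round, 20 mm across and 24 mm high, on a clear tube 16 mm across; its top is 97 mm above the bench when home and 115 to 123 mm at the start. It can be in any of the rack's six filled holes
- rack: white plastic tube rack fixed to the bench, 130 (x) x 200 (y) x 70 mm high, origin under its centre. 3 x 5 holes at 36 mm pitch; the six tubes fill every second hole of the two outer rows, so the nearest tubes stand 72 mm apart, centre to centre; the other holes are empty
- bar_key (a joint): travel of the long bar-shaped key, m: 0 = up, 0.006 = fully down (hard stop); it counts as pressed beyond 0.004; a spring brings it up; starts to move at about 1.2 N and is fully down at 4 N
- bar_key_top (a point): centre of the top face of the bar-shaped key; the key's face is 46 mm along this point's x by 18 mm along its y, light grey, 59 mm above the bench when up; moves down when pressed. Any of the console's three key places may have it
- console: grey reader console fixed to the bench, 150 (x) x 200 (y) x 45 mm high, origin under its centre, a low tilted display along its far (+x) side, up to 20 mm above the deck. Three keys in a row along its y, 65 mm apart, 35 mm to the near (-x) side of its centre line. It stands beside the rack, to the left or the right
- round_key1 (a joint): travel of a round key 22 mm across beside the bar key, same height, m, 0 = up; leave alone
- round_key2 (a joint): travel of the other round key, likewise; leave alone
- other1: one of the five tubes already home in the rack, same cap and tube as the proud one, origin at the centre of the cap's underside (73 mm above the bench; the cap's top is 24 mm higher); leave alone
- other2: one of the five tubes already home in the rack, same cap and tube as the proud one, origin at the centre of the cap's underside (73 mm above the bench; the cap's top is 24 mm higher); leave alone
- other3: one of the five tubes already home in the rack, same cap and tube as the proud one, origin at the centre of the cap's underside (73 mm above the bench; the cap's top is 24 mm higher); leave alone
- other4: one of the five tubes already home in the rack, same cap and tube as the proud one, origin at the centre of the cap's underside (73 mm above the bench; the cap's top is 24 mm higher); leave alone
- other5: one of the five tubes already home in the rack, same cap and tube as the proud one, origin at the centre of the cap's underside (73 mm above the bench; the cap's top is 24 mm higher); leave alone
- jar: loose specimen jar with screw lid, 56 mm across, 60 mm high, origin under its centre; leave alone
- tip_box: loose closed pipette-tip box, 80 x 115 x 56 mm high, origin under its centre; leave alone
- reagent: loose small amber bottle, 48 mm across, 100 mm high, origin under its centre; leave alone

How it is judged:
By the outcome, as a careful person would: the job done as asked, in the order asked, and still so for the second after the job is handed in, with the robot touching nothing.
It also fails if it takes over 42 s, if anything falls off the work surface, if the arm or the gripper's body presses on something with over 40 N, if the wrist force passes 120 N, or if a joint passes its speed limit or range.

## Working session

There is one attempt and no reset: what is moved stays moved. The work goes in short steps, Python scripts to look and compute and a tool call to move; the robot and the scene stay as the last step left them, time stands still between calls to the robot, and variables do not carry over. Pictures are saved under pics/ and viewed, and the job is handed in when it is done.

Besides the shell and the picture viewer there is one more tool, called after ">>>" in YAML: its name, and indented under it one key for each argument. jog_arm: Moves the arm, as the interface text tells. Its arguments: {"type":"object","properties":{"steps":{"type":"array"},"grip_force":{"type":"number"}},"required":["steps"]}

```bash
mkdir -p pics; ls; python3 - <<'E'
from workcell import manip
import cv2,numpy as np
o=manip.get_obs();print(o)
for n in("scene","top"):
    p,d=manip.camera(n);cv2.imwrite(f"pics/{n}0.png",p[:,:,::-1]);np.save(f"pics/{n}0.npy",d);c=manip.calibration(n);print(n,c)
E
```

```text
pics
{'clock': 0.0, 'joint_pos': array([ 1.17339517,  0.33285917, -0.0646916 ,  1.4609425 ,  0.02161338,
        1.34992247, -0.08847966]), 'joint_velocities': array([ 0.00089286, -0.00058535,  0.00271683, -0.000387  ,  0.00116286,
        0.00118628, -0.0007358 ]), 'tau': array([-7.74733307e-04, -6.25448585e+01,  4.87814227e-02, -3.91611886e+01,
        1.61936291e-02,  9.77004063e-03,  3.87831199e-05]), 'position': array([ 0.22866002, -0.581284  ,  0.24752328]), 'ee_rot': array([ 9.82488202e-01,  1.86323425e-01, -1.74672433e-04, -6.96210850e-04]), 'ft_force': array([-0.26783849, -0.05715922,  0.2254841 ]), 'torque': array([ 0.01853527, -0.00605764,  0.03314872]), 'grip_width': 1.0033778982603134}
scene {'mtx': array([[499.26616469,   0.        , 321.64385746],
       [  0.        , 499.26616469, 203.53354535],
       [  0.        ,   0.        ,   1.        ]]), 'world_to_cam': array([[ 0.18988264,  0.98170351, -0.01424085, -0.10898056],
       [ 0.56768973, -0.12161459, -0.81421021, -0.24522063],
       [-0.80104491,  0.14652   , -0.5803955 ,  1.38414445],
       [ 0.        ,  0.        ,  0.        ,  1.        ]])}
top {'mtx': array([[409.58863866,   0.        , 314.70378461],
       [  0.        , 409.58863866, 202.45998602],
       [  0.        ,   0.        ,   1.        ]]), 'world_to_cam': array([[-0.01367445, -0.99980131, -0.01450353, -0.00359345],
       [-0.99751245,  0.0146434 , -0.0689528 ,  0.57298127],
       [ 0.06915148,  0.01352456, -0.99751449,  0.79623369],
       [ 0.        ,  0.        ,  0.        ,  1.        ]])}
```

View pics/scene0.png

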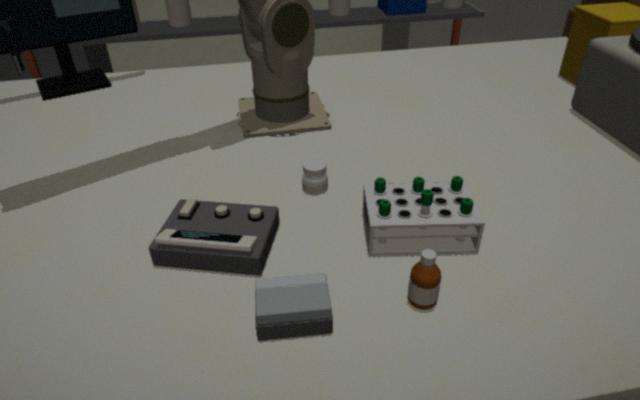

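View pics/top0.png

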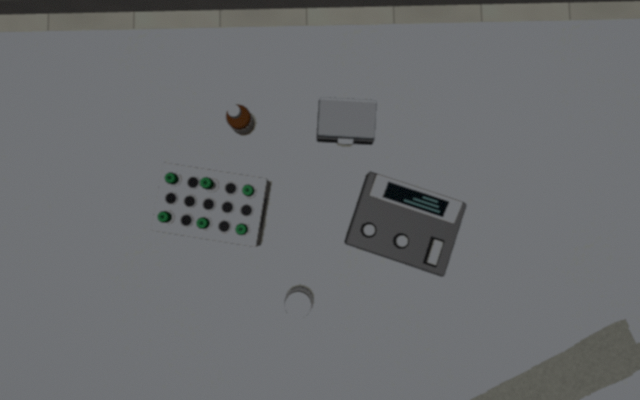

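The proud tube is the far-row middle one, at top (206,183) and scene (427,198). The bar key is the rightmost key, at top (435,252). Next I'll measure their positions.

```bash
cat > h.py <<'E'
import numpy as np,cv2
from workcell import manip
def world(n,d,cal=None):
    c=cal or manip.calibration(n);K=c["mtx"];T=np.linalg.inv(c["world_to_cam"])
    v,u=np.mgrid[:d.shape[0],:d.shape[1]]
    P=np.stack([(u-K[0,2])/K[0,0]*d,(v-K[1,2])/K[1,1]*d,d],-1)
    return P@T[:3,:3].T+T[:3,3]
E
python3 - <<'E'
from h import *
for n in("top","scene"):
    p=cv2.imread(f"pics/{n}0.png");d=np.load(f"pics/{n}0.npy");W=world(n,d)
    h=cv2.cvtColor(p,cv2.COLOR_BGR2HSV)
    m=((h[...,0]>45)&(h[...,0]<85)&(h[...,1]>120)&(h[...,2]>40)&(d>0)).astype(np.uint8)
    k,l,s,c=cv2.connectedComponentsWithStats(m)
    for i in range(1,k):
        if s[i,4]<15: continue
        w=W[l==i];zt=np.percentile(w[:,2],80);t=w[w[:,2]>zt-.006]
        print(n,c[i].round(1),s[i,4],"top",np.median(t,0).round(4),(t.min(0)+t.max(0)).round(4)/2,zt.round(4))
    # keys: z 0.054-0.064 
    m=((abs(W[...,2]-.059)<.006)&(W[...,1]<0)&(h[...,2]>90)&(d>0)).astype(np.uint8)
    k,l,s,c=cv2.connectedComponentsWithStats(m)
    for i in range(1,k):
        if s[i,4]<25: continue
        w=W[l==i];r=cv2.minAreaRect((w[:,:2]*1000).astype(np.float32))
        print(n,"key",c[i].round(1),s[i,4],w.mean(0).round(4),r)
E
```

```text
top [170.1 177.6] 71 top [0.6161 0.2497 0.0972] [0.6169  0.25005 0.09665] 0.0983
top [205.6 182.4] 80 top [0.605  0.1788 0.1174] [0.6043  0.17965 0.1169 ] 0.1184
top [247.7 189.9] 74 top [0.5919 0.1079 0.0973] [0.59195 0.1088  0.09645] 0.0985
top [163.  216.4] 76 top [0.5469 0.2618 0.0972] [0.54615 0.2628  0.0974 ] 0.0983
top [201.9 222.5] 78 top [0.5343 0.1912 0.097 ] [0.5343  0.19235 0.09625] 0.0981
top [241.2 228.9] 74 top [0.5216 0.1203 0.097 ] [0.5216  0.1201  0.09685] 0.0985
top key [346.9 116.7] 2073 [ 0.7352 -0.0766  0.0563] ((735.7161254882812, -75.93548583984375), (110.46187591552734, 73.97821044921875), 85.82469940185547)
top key [416.3 195.2] 755 [ 0.581  -0.2043  0.0597] ((576.33056640625, -203.23428344726562), (169.2831573486328, 43.85029983520508), 70.55304718017578)
top key [368.6 229.6] 85 [ 0.5175 -0.1131  0.0591] ((517.6309204101562, -112.94806671142578), (17.52764320373535, 16.96244239807129), 89.44723510742188)
top key [401.6 240.6] 85 [ 0.4961 -0.1745  0.0593] ((496.14501953125, -174.4257354736328), (17.704561233520508, 16.910812377929688), 89.25736999511719)
to
[... 729 characters left out ...]
36.0108642578125), (17.586406707763672, 47.18051528930664), 70.34304809570312)
scene key [220.7 207.9] 61 [ 0.4946 -0.1748  0.0597] ((493.8146667480469, -174.37872314453125), (18.235288619995117, 18.681467056274414), 1.6283866167068481)
scene key [254.9 210.8] 62 [ 0.5169 -0.1133  0.0597] ((516.1535034179688, -113.18097686767578), (20.595300674438477, 19.070457458496094), 52.649658203125)
scene key [204.5 241.4] 794 [ 0.588  -0.2048  0.0605] ((576.0162353515625, -203.7177734375), (170.20176696777344, 43.70211410522461), 70.30577850341797)
scene key [291.2 294. ] 2659 [ 0.7354 -0.0769  0.0564] ((732.933837890625, -76.13198852539062), (110.79042053222656, 77.67015838623047), 85.63179779052734)
```

```bash
cat >> h.py <<'E'
from scipy.spatial.transform import Rotation as R
def to(t,yaw=None):
    o=manip.get_obs();r=R.from_quat(o["ee_rot"]);M=r.as_matrix()
    print("t",o["clock"].__round__(2),"pos",o["position"].round(4),"yaw",np.degrees(np.arctan2(M[1,0],M[0,0])).round(2),"zaxis",M[:,2].round(4),"F",o["ft_force"].round(2),"w",round(o["grip_width"],3))
    print("shift",(M.T@(np.array(t)-o["position"])).round(4))
    if yaw is not None: print("twist",-(np.radians(yaw)-np.arctan2(M[1,0],M[0,0])))
E
python3 -c "
from h import *
to([.605,.1795,.22],-10)"
```

```text
t 0.1 pos [ 0.2287 -0.5813  0.2476] yaw 21.48 zaxis [-5.0e-04  1.2e-03 -1.0e+00] F [0.12 0.65 0.32] w 1.001
shift [ 0.6287 -0.5702  0.0283]
twist 0.5493496427412478
```

>>> jog_arm:
  steps: [0, 0.031, -0.028, 0, -0.08, 0, 0.063, -0.057, 0, -0.17, 0, 0.095, -0.086, 0, -0.26, 0, 0.13, -0.118, 0, -0.34, 0, 0.165, -0.15, 0, -0.43, 0, 0.2, -0.18, 0, -0.51, 0, 0.235, -0.213, 0, -0.6, 0, 0.27, -0.245, 0, -0.68, 0, 0.3, -0.272, 0, -0.77, 0, 0.33, -0.299, 0, -0.853]

```text
clock: 1.1
position: [0.4268, -0.1808, 0.2482]
ee_rot: [0.816, 0.578, -0.0, 0.0]
ft_force: [0.4, -0.2, -0.4]
grip_width: 0.001
```

```bash
python3 -c "
from h import *
to([.605,.1795,.22],70.4)"
```

```text
t 1.1 pos [ 0.4268 -0.1808  0.2482] yaw 70.58 zaxis [-1.e-04 -4.e-04 -1.e+00] F [ 0.38 -0.15 -0.42] w 0.001
shift [0.399  0.0483 0.0281]
twist 0.0030782725880826867
```

>>> jog_arm:
  steps: [0, 0.045, 0.0055, 0, 0, 0, 0.09, 0.011, 0, 0, 0, 0.135, 0.0165, 0.005, 0, 0, 0.18, 0.022, 0.01, 0, 0, 0.225, 0.0275, 0.015, 0, 0, 0.27, 0.033, 0.02, 0, 0, 0.315, 0.038, 0.025, 0, 0, 0.355, 0.043, 0.028, 0, 0, 0.385, 0.047, 0.028, 0, 0, 0.395, 0.048, 0.028, 0]

```text
clock: 2.1
position: [0.6043, 0.1769, 0.2193]
ee_rot: [0.816, 0.578, -0.0, -0.001]
ft_force: [-0.5, -0.6, 0.2]
grip_width: 0.001
```

```bash
python3 -c "
from h import *
to([.605,.1795,.16],70.4)
for n in ('scene','wrist'):
    c=manip.calibration(n);p,d=manip.camera(n);cv2.imwrite('pics/%s1.png'%n,p[:,:,::-1]);
to([.605,.1795,.16],70.4)
"
```

```text
t 2.1 pos [0.6043 0.1769 0.2193] yaw 70.56 zaxis [-0.0016  0.0017 -1.    ] F [-0.48 -0.57  0.19] w 0.001
shift [ 0.0026 -0.0001  0.0593]
twist 0.00286934812470796
t 2.2 pos [0.6042 0.1747 0.2196] yaw 70.48 zaxis [-1.3e-03  6.0e-04 -1.0e+00] F [-0.25  0.13 -0.27] w -0.001
shift [ 0.0048 -0.0007  0.0596]
twist 0.0013799024007359328
```

View pics/wrist1.png

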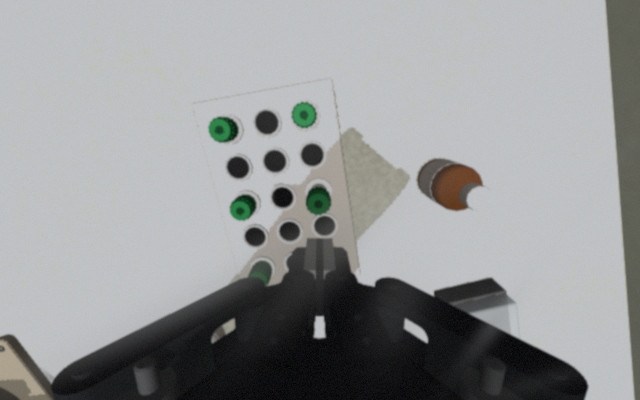

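View pics/scene1.png

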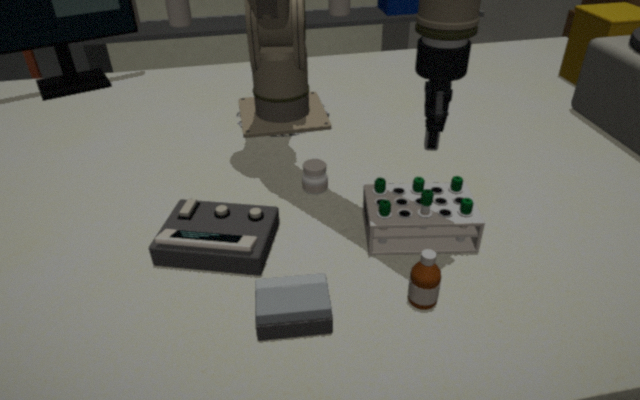

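Both views show the shut tips above the proud tube, with the cap at wrist (318,200) and the tips at (319,240). I'll centre on it and descend to about 10 mm above the cap.

>>> jog_arm:
  steps: [0, 0.003, -0.0005, 0.01, 0, 0, 0.005, -0.0005, 0.022, 0, 0, 0.005, -0.0005, 0.035, 0, 0, 0.005, -0.0005, 0.048, 0, 0, 0.005, -0.0005, 0.058, 0, 0, 0.005, -0.0005, 0.066, 0, 0, 0.005, -0.0005, 0.071, 0, 0, 0.005, -0.0005, 0.074, 0, 0, 0.005, -0.0005, 0.074, 0, 0, 0.005, -0.0005, 0.074, 0]

```text
clock: 3.2
position: [0.6059, 0.1783, 0.1467]
ee_rot: [0.817, 0.576, 0.0, 0.0]
ft_force: [-0.2, 0.5, 0.4]
grip_width: 0.002
```

```bash
python3 -c "
from h import *
to([.605,.1795,.114],70.4)
for n in ('scene',):
    p,d=manip.camera(n);cv2.imwrite('pics/%s2.png'%n,cv2.resize(p[120:240,350:510,::-1],None,fx=5,fy=5));
to([.605,.1795,.114],70.4)
"
```

```text
t 3.2 pos [0.6059 0.1783 0.1467] yaw 70.35 zaxis [ 6.e-04  1.e-04 -1.e+00] F [-0.17  0.54  0.41] w 0.002
shift [ 0.0008 -0.0013  0.0327]
twist -0.0009159577990160983
t 3.25 pos [0.606  0.1783 0.1468] yaw 70.35 zaxis [ 8.e-04  1.e-04 -1.e+00] F [-0.83  0.47  0.15] w 0.004
shift [ 0.0008 -0.0013  0.0328]
twist -0.0008035635784213735
```

View pics/scene2.png

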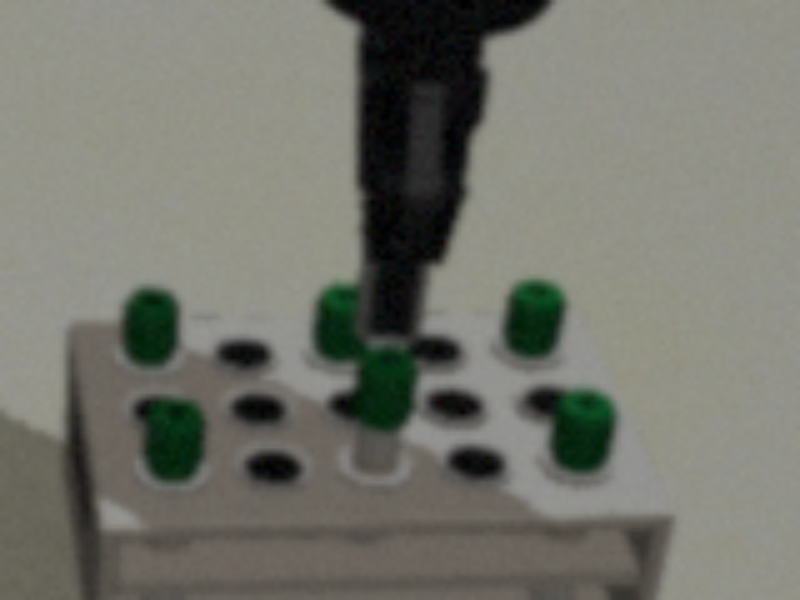

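The tips at (390,335) in the crop sit just above the proud cap at (388,360), and they line up. I'll push to about 3 mm short of home.

>>> jog_arm:
  steps: [0, 0.0008, -0.0013, 0.004, 0, 0, 0.0008, -0.0013, 0.008, 0, 0, 0.0008, -0.0013, 0.011, 0, 0, 0.0008, -0.0013, 0.014, 0, 0, 0.0008, -0.0013, 0.017, 0, 0, 0.0008, -0.0013, 0.02, 0, 0, 0.0008, -0.0013, 0.023, 0, 0, 0.0008, -0.0013, 0.026, 0, 0, 0.0008, -0.0013, 0.029, 0, 0, 0.0008, -0.0013, 0.03, 0]

```text
clock: 4.25
position: [0.6047, 0.1793, 0.1159]
ee_rot: [0.817, 0.576, -0.0, -0.0]
ft_force: [-3.0, -0.8, 4.3]
grip_width: -0.0
```

```bash
python3 -c "
from h import *
to([.605,.1795,.114],70.4)
"
```

```text
t 4.25 pos [0.6047 0.1793 0.1159] yaw 70.35 zaxis [-2.e-04 -1.e-04 -1.e+00] F [-3.01 -0.8   4.26] w -0.0
shift [0.0003 0.0003 0.0019]
twist -0.0008533332738189792
```

>>> jog_arm:
  steps: [0, 0, 0, 0.0004, 0, 0, 0, 0, 0.0008, 0, 0, 0, 0, 0.0011, 0, 0, 0, 0, 0.0014, 0, 0, 0, 0, 0.0017, 0, 0, 0, 0, 0.002, 0, 0, 0, 0, 0.0022, 0, 0, 0, 0, 0.0024, 0, 0, 0, 0, 0.0026, 0, 0, 0, 0, 0.0028, 0]

```text
clock: 5.25
position: [0.6048, 0.1794, 0.1141]
ee_rot: [0.817, 0.576, -0.0, 0.0]
ft_force: [-5.4, -3.2, 10.1]
grip_width: -0.002
```

```bash
python3 -c "
from h import *
to([.605,.1795,.114],70.4)
"
```

```text
t 5.25 pos [0.6048 0.1794 0.1141] yaw 70.35 zaxis [ 2.e-04 -3.e-04 -1.e+00] F [-5.44 -3.15 10.07] w -0.002
shift [0.0002 0.0002 0.0001]
twist -0.0009346196239465865
```

Force is rising and z is at the expected home height. I'll nudge once more to confirm the stop, then retreat straight up.

>>> jog_arm:
  steps: [0, 0, 0, 0.0002, 0, 0, 0, 0, 0.0004, 0, 0, 0, 0, 0.0006, 0, 0, 0, 0, 0.0008, 0, 0, 0, 0, 0.001, 0, 0, 0, 0, 0.001, 0, 0, 0, 0, 0.001, 0, 0, 0, 0, 0.001, 0, 0, 0, 0, 0.001, 0, 0, 0, 0, 0.001, 0]

```text
clock: 6.25
position: [0.6048, 0.1794, 0.1139]
ee_rot: [0.817, 0.576, 0.0, 0.0]
ft_force: [-8.5, -3.2, 16.5]
grip_width: 0.003
```

>>> jog_arm:
  steps: [0, 0, 0, -0.002, 0, 0, 0, 0, -0.005, 0, 0, 0, 0, -0.01, 0, 0, 0, 0, -0.02, 0, 0, 0, 0, -0.035, 0, 0, 0, 0, -0.055, 0, 0, 0, 0, -0.075, 0, 0, 0, 0, -0.09, 0, 0, 0, 0, -0.1, 0, 0, 0, 0, -0.1, 0]

```text
clock: 7.25
position: [0.6053, 0.1796, 0.2142]
ee_rot: [0.817, 0.576, 0.001, 0.0]
ft_force: [0.6, 0.7, 0.5]
grip_width: -0.004
```

```bash
python3 - <<'E'
from h import *
n='scene';p,d=manip.camera(n);cv2.imwrite('pics/scene3.png',cv2.resize(p[120:240,350:510,::-1],None,fx=5,fy=5))
W=world(n,d);h=cv2.cvtColor(p,cv2.COLOR_RGB2HSV)
m=((h[...,0]>45)&(h[...,0]<85)&(h[...,1]>120)&(h[...,2]>40)&(d>0)).astype(np.uint8)
k,l,s,c=cv2.connectedComponentsWithStats(m)
for i in range(1,k):
    if s[i,4]<15: continue
    w=W[l==i];zt=np.percentile(w[:,2],80);t=w[w[:,2]>zt-.006]
    print(c[i].round(1),s[i,4],np.median(t,0).round(4),zt.round(4))
to([.474,-.236,.13],70.4)
E
```

```text
[457.2 179.4] 44 [0.5483 0.263  0.0969] 0.0981
[380.4 181.8] 37 [0.526  0.1221 0.0969] 0.0978
[418.4 180.9] 51 [0.5372 0.1915 0.0969] 0.0981
[466.4 202. ] 64 [0.619  0.2494 0.0968] 0.0979
[384.4 203.7] 47 [0.5957 0.1082 0.0973] 0.098
[425.6 203.3] 51 [0.6079 0.1792 0.0967] 0.098
t 7.3 pos [0.6049 0.1794 0.2129] yaw 70.34 zaxis [ 8.e-04  0.e+00 -1.e+00] F [-0.12  0.35 -0.03] w -0.0
shift [-0.4352  0.0163  0.0827]
twist -0.0009758220384517013
```

View pics/scene3.png

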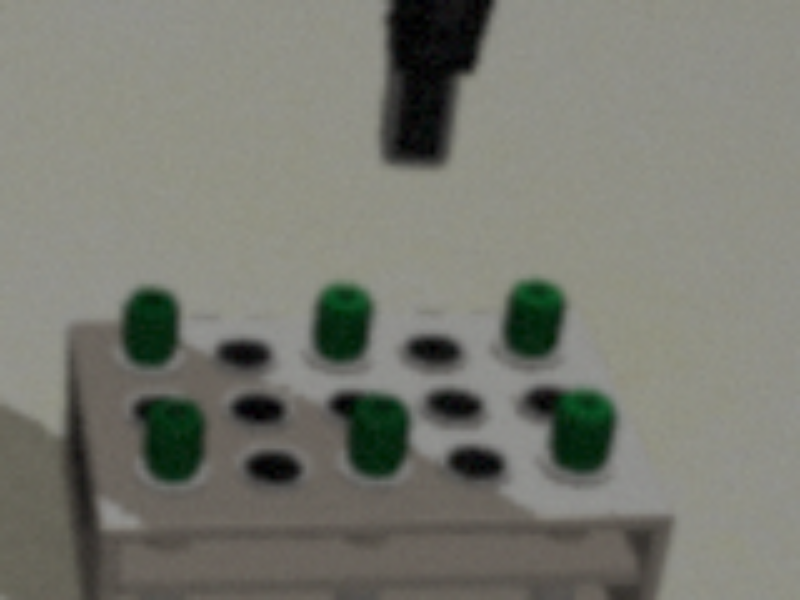

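The tube is home: its cap at (378,435) in the crop is level with the others, and depth gives 0.098 for all six. Next I'll move over the bar key.

>>> jog_arm:
  steps: [0, -0.03, 0.001, 0, 0, 0, -0.075, 0.003, 0, 0, 0, -0.12, 0.0045, 0, 0, 0, -0.165, 0.006, 0, 0, 0, -0.21, 0.008, 0, 0, 0, -0.255, 0.0095, 0, 0, 0, -0.3, 0.011, 0, 0, 0, -0.345, 0.013, 0, 0, 0, -0.39, 0.0145, 0, 0, 0, -0.42, 0.0155, 0, 0]

```text
clock: 8.3
position: [0.476, -0.2248, 0.2115]
ee_rot: [0.818, 0.575, -0.001, -0.0]
ft_force: [-0.2, -0.2, -0.5]
grip_width: -0.003
```

```bash
python3 -c "
from h import *
to([.474,-.236,.09],70.4)"
```

```text
t 8.3 pos [ 0.476  -0.2248  0.2115] yaw 70.16 zaxis [-1.8e-03 -2.0e-04 -1.0e+00] F [-0.18 -0.21 -0.54] w -0.003
shift [-0.0111  0.0021  0.1215]
twist -0.004257441036428
```

>>> jog_arm:
  steps: [0, -0.005, 0.0005, 0.01, 0, 0, -0.01, 0.001, 0.025, 0, 0, -0.013, 0.001, 0.045, 0, 0, -0.014, 0.001, 0.065, 0, 0, -0.014, 0.001, 0.085, 0, 0, -0.014, 0.001, 0.1, 0, 0, -0.014, 0.001, 0.111, 0, 0, -0.014, 0.001, 0.116, 0, 0, -0.014, 0.001, 0.118, 0, 0, -0.014, 0.001, 0.118, 0]

```text
clock: 9.3
position: [0.4747, -0.2349, 0.0948]
ee_rot: [0.817, 0.576, 0.0, 0.0]
ft_force: [1.4, 0.3, 0.7]
grip_width: -0.001
```

```bash
python3 -c "
from h import *
for n in ('scene',):
    p,d=manip.camera(n);cv2.imwrite('pics/%s4.png'%n,cv2.resize(p[170:290,140:300,::-1],None,fx=5,fy=5));
to([.474,-.236,.070],70.4)
"
```

```text
t 9.35 pos [ 0.4747 -0.235   0.0951] yaw 70.35 zaxis [ 8.e-04 -5.e-04 -1.e+00] F [0.37 0.39 0.31] w -0.005
shift [-0.0011 -0.0004  0.0251]
twist -0.0008869066389070035
```

View pics/scene4.png

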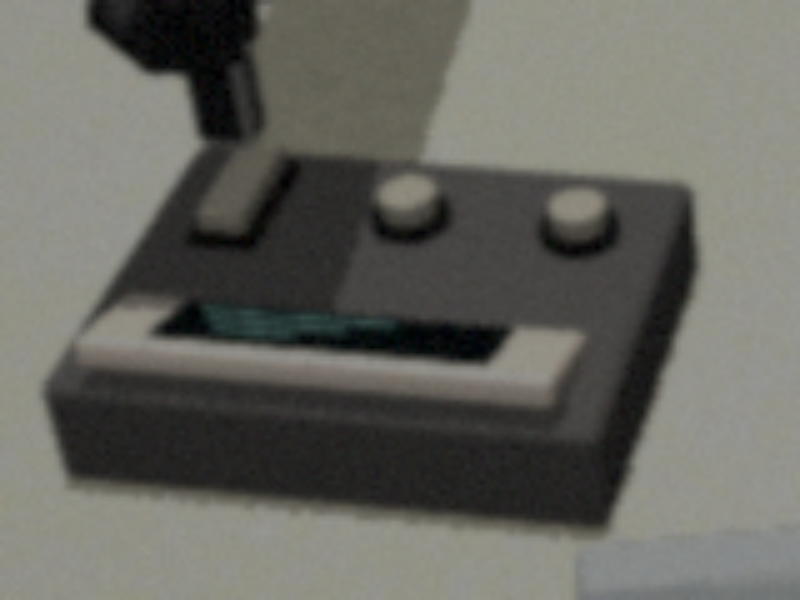

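The tips at (232,138) in the crop are about 19 mm above the bar key, which is centred near (240,190), and clear of the round keys. I'll press it now.

>>> jog_arm:
  steps: [0, -0.001, -0.0004, 0.004, 0, 0, -0.001, -0.0004, 0.008, 0, 0, -0.001, -0.0004, 0.012, 0, 0, -0.001, -0.0004, 0.015, 0, 0, -0.001, -0.0004, 0.018, 0, 0, -0.001, -0.0004, 0.02, 0, 0, -0.001, -0.0004, 0.022, 0, 0, -0.001, -0.0004, 0.024, 0, 0, -0.001, -0.0004, 0.025, 0, 0, -0.001, -0.0004, 0.0255, 0]

```text
clock: 10.35
position: [0.4737, -0.2358, 0.0699]
ee_rot: [0.817, 0.576, -0.0, 0.0]
ft_force: [-6.8, 2.6, 17.3]
grip_width: 0.002
```

```bash
python3 -c "
from h import *
to([.474,-.236,.070],70.4)
"
```

```text
t 10.35 pos [ 0.4737 -0.2358  0.0699] yaw 70.35 zaxis [-1.e-04 -5.e-04 -1.e+00] F [-6.81  2.63 17.28] w 0.002
shift [-0.0001  0.0003 -0.0001]
twist -0.0009437753025696161
```

The force is 17 N and z sits exactly at the hard stop, so the key is fully down. I'll look once, then release.

```bash
python3 -c "
from h import *
for n in ('scene',):
    p,d=manip.camera(n);cv2.imwrite('pics/%s5.png'%n,cv2.resize(p[170:290,140:300,::-1],None,fx=5,fy=5));
to([.474,-.236,.070],70.4)
"
```

```text
t 10.4 pos [ 0.4737 -0.2357  0.0699] yaw 70.35 zaxis [-2.e-04 -5.e-04 -1.e+00] F [-6.66  3.09 14.24] w 0.0
shift [-0.0001  0.0004 -0.0001]
twist -0.0009280098790998004
```

View pics/scene5.png

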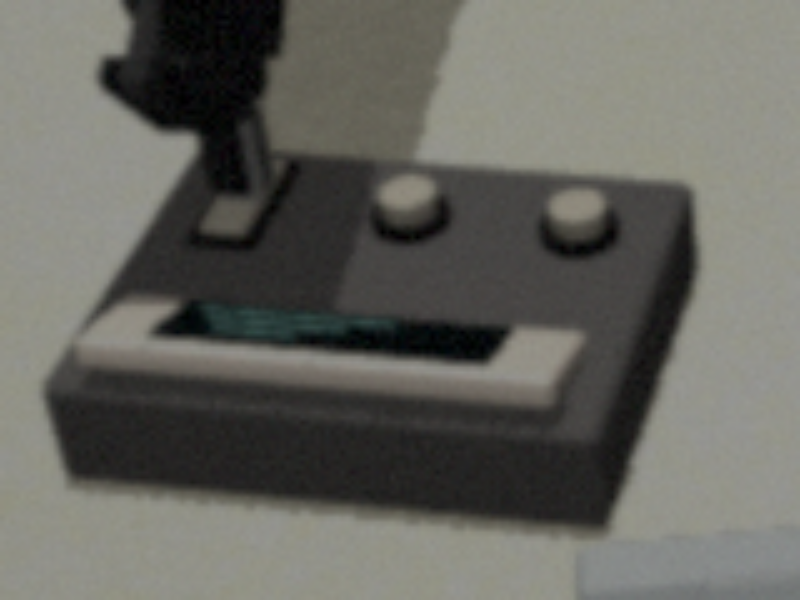

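>>> jog_arm:
  steps: [0, 0, 0, -0.002, 0, 0, 0, 0, -0.006, 0, 0, 0, 0, -0.012, 0, 0, 0, 0, -0.025, 0, 0, 0, 0, -0.045, 0, 0, 0, 0, -0.07, 0, 0, 0, 0, -0.1, 0, 0, 0, 0, -0.125, 0, 0, 0, 0, -0.14, 0, 0, 0, 0, -0.145, 0]

```text
clock: 11.4
position: [0.4743, -0.236, 0.2159]
ee_rot: [0.817, 0.576, 0.001, 0.001]
ft_force: [-0.2, -0.0, -0.1]
grip_width: -0.001
```

>>> jog_arm:
  steps: [0, -0.02, 0, 0, 0, 0, -0.05, 0, 0, 0, 0, -0.08, 0, 0, 0, 0, -0.11, 0, 0, 0, 0, -0.14, 0, 0, 0, 0, -0.165, 0, 0, 0, 0, -0.185, 0, 0, 0, 0, -0.195, 0, 0, 0, 0, -0.2, 0, 0, 0, 0, -0.2, 0, 0, 0]

```text
clock: 12.4
position: [0.4064, -0.4238, 0.2135]
ee_rot: [0.817, 0.576, 0.0, -0.0]
ft_force: [0.1, 0.4, -0.0]
grip_width: 0.004
```

```bash
python3 - <<'E'
from h import *
for n in ("scene","top"):
    p,d=manip.camera(n);cv2.imwrite(f'pics/{n}6.png',p[:,:,::-1])
    W=world(n,d);h=cv2.cvtColor(p,cv2.COLOR_RGB2HSV)
    m=((abs(W[...,2]-.057)<.008)&(W[...,1]<0)&(h[...,2]>90)&(d>0)).astype(np.uint8)
    k,l,s,c=cv2.connectedComponentsWithStats(m)
    for i in range(1,k):
        if s[i,4]>25: print(n,c[i].round(1),s[i,4],np.median(W[l==i],0).round(4))
to([.474,-.236,.070],70.4)
E
```

```text
scene [187.5 205.8] 141 [ 0.4743 -0.2362  0.0594]
scene [220.8 207.9] 61 [ 0.4951 -0.1744  0.0599]
scene [254.9 210.9] 63 [ 0.5171 -0.1133  0.0594]
scene [205.3 241.3] 807 [ 0.59   -0.2033  0.0609]
scene [291.2 294. ] 2657 [ 0.7363 -0.0772  0.0564]
top [347.  116.7] 2108 [ 0.7351 -0.0767  0.0562]
top [415.  197.7] 957 [ 0.5785 -0.2009  0.0585]
top [368.8 229.6] 87 [ 0.5168 -0.1137  0.0591]
top [401.6 240.5] 86 [ 0.4961 -0.1748  0.0595]
top [434.8 251.9] 204 [ 0.4739 -0.2359  0.0595]
t 12.5 pos [ 0.407  -0.423   0.2139] yaw 70.43 zaxis [ 1.e-04  5.e-04 -1.e+00] F [-0.3   0.26  0.12] w -0.0
shift [0.1985 0.0005 0.144 ]
twist 0.0004778624627364003
```

View pics/scene6.png

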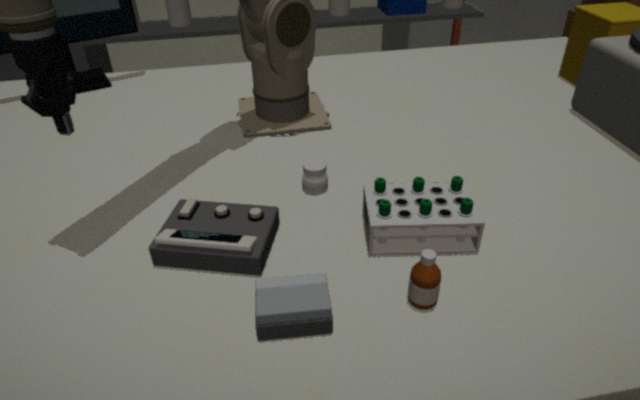

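The pressed view shows the bar key pushed down at (230,215) and the round keys untouched. The final view shows the key up again, all caps level, the bottle, jar and box where they were, and the arm clear.

```bash
python3 -c "
from workcell import manip
print(manip.hand_in())"
```

```text
the job is handed in; nothing more can be done
None
```

I pushed the proud tube fully home, then pressed the bar key right down, let it come up and withdrew. I handed the job in at about 12.5 s.

- **Tube:** it was the middle one of the far row, about 20 mm proud. I pushed it with the shut fingertips until it met the hard stop, at about 17 N. Afterwards the depth image showed all six caps level, with tops at about 97–98 mm.
- **Bar key:** it was the right-hand key, nearest the robot. I pressed it to its hard stop: fingertips at 53 mm, with about 17 N on the wrist. After release it was back at about 59 mm.
- **Left alone:** the two round keys still read about 59 mm. The jar, tip box and bottle look unmoved in the last picture.

No check failed or disagreed.

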